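# File the two dark cauls on edge in the caul rack

### The job

Put the two dark brown flat cauls away in the two-slot wooden rack: one in each slot, either way round, standing upright on their long edge, down on the floor of the slot and about centred along it. Leave the pale caul where it stands.

Things in the scene. Friction and masses are not known exactly. Their poses are not given: they have to be found in the camera images.
- long_caul: the longer dark brown cork-faced caul: a flat board 150 x 80 x 20 mm, standing loose on the bench on its long narrow edge (150 long, 80 high, 20 thick). Origin at the centre of the edge it stands on; x along its length, y across its 20 mm thickness (the cork face looks to +y), z up. About 0.17 kg. Can be pinched across the 20 mm from above.
- short_caul: the shorter dark brown cork-faced caul: a flat board 120 x 70 x 20 mm, standing loose on the bench on its long narrow edge (120 long, 70 high, 20 thick). Origin at the centre of the edge it stands on; x along its length, y across its 20 mm thickness (the cork face looks to +y), z up. About 0.12 kg. Can be pinched across the 20 mm from above.
- rack: light wooden caul rack, fixed to the bench; origin at the centre of its underside, z up. Base plate 130 (x) x 148 (y) x 10 mm; on it three upright dividers, 110 mm long along x, their tops 45 mm above the bench. Between them run two equal slots along x, open above and at both ends, each 34 mm wide, centred at y = +37 mm and y = -37 mm; the slot floor is the top of the base plate, z = 10 mm. The middle divider is 40 mm thick, the outer ones 14 mm.
- pale_caul: a pale wooden cork-faced caul of the same make, 135 x 75 x 20 mm, which also stands loose on its long narrow edge (75 mm high): not wanted, leave it. Origin at the centre of the edge it stands on; x along its length, z up.
Not all that is in view belongs to the job. Leave any green look-alike of the short_caul alone.

How it is judged (in metres and radians):
At the end, for the whole second after the job is handed in: One dark caul in each slot: its foot within 10 mm of the slot's centre line and 30 mm of its middle lengthwise, within 6 mm of the slot floor, upright and in line with the slot within 10 degrees, staying so once released; the pale caul within 30 mm of its start (((x of long_caul in the frame of rack between -0.03 and 0.03 m and y of long_caul in the frame of rack between 0.027 and 0.047 m and z of long_caul in the frame of rack between 0.004 and 0.016 m and angle between each of long_caul, short_caul's own z axis and vertical below 0.175 rad and angle between the x axis of each of long_caul, short_caul and the x axis of rack, either way round below 0.175 rad and x of short_caul in the frame of rack between -0.03 and 0.03 m and y of short_caul in the frame of rack between -0.047 and -0.027 m and z of short_caul in the frame of rack between 0.004 and 0.016 m) or (x of long_caul in the frame of rack between -0.03 and 0.03 m and y of long_caul in the frame of rack between -0.047 and -0.027 m and z of long_caul in the frame of rack between 0.004 and 0.016 m and angle between each of long_caul, short_caul's own z axis and vertical below 0.175 rad and angle between the x axis of each of long_caul, short_caul and the x axis of rack, either way round below 0.175 rad and x of short_caul in the frame of rack between -0.03 and 0.03 m and y of short_caul in the frame of rack between 0.027 and 0.047 m and z of short_caul in the frame of rack between 0.004 and 0.016 m)) and distance of pale_caul from where it was at the start of the episode below 0.03 m); the robot touches nothing.
It fails at once if the pale caul is pushed or carried more than 30 mm from its place (distance of pale_caul from where it was at the start of the episode above 0.03 m).
It also fails if it takes over 64 s, if anything falls off the work surface, if the arm or the gripper's body presses on something with over 40 N, if the wrist force passes 120 N, or if a joint passes its speed limit or range.

### The arm

A 6-joint arm with a two-finger parallel gripper is mounted at the origin on a cart in front of the work surface, level with it; the furniture and walls round the work are solid. World frame = base frame: x ahead of the robot, y to its left, z up, the work surface at z = 0. Lengths are in mm, angles in degrees, forces in N, time in s.
With the tool pointing down it reaches from about 300 to 850 mm from the base axis. Payload 4.2 kg.
Tool frame: the origin (TCP) lies at the very end of the fingers, on their centre line; the grasp point (between the pads) lies 19 mm behind it; z points along the fingers, y is the line along which they close (so a half turn about z gives the same grasp; the last joint's range is limited). The gripper opens to 91 mm and grips with 3 to 60 N. Pads are 32 mm wide; open, the fingers measure 118 mm over their backs; the gripper's body (76 mm by 178 mm) begins 60 mm behind the grasp point.
Start: joints at [75.344, 18.312, 89.639, -0, 72.044, -1.146], TCP at [134.333, 559.104, 213.976] pointing down, gripper open.
Joint ranges: [-177.97, 177.97], [-48.28, 115.42], [12.27, 149.76], [-77.06, 257.06], [2.81, 150.46], [-146.56, 146.56]. Speed limits (degrees/s): [147.25, 147.25, 180, 180, 180, 180].

### API

Orientations are given as [roll, pitch, yaw] about the fixed x, y, z axes, in that order (R = Rz(yaw) Ry(pitch) Rx(roll)).
In Python, from workcell import env, eyes gives the robot as it stands.
- The arm moves only by the tool send_rows, never from a script. Its argument "targets" is text: rows parted by semicolons, each of 7 numbers parted by spaces: the shift along the tool's x, y, z in m, then the turn, a rotation vector about the tool's x, y, z in degrees, then the opening in per cent of the stroke, from 0 (shut) to 100 (fully open). A call has 1 to 12 rows; each row is the pose to reach, as a shift and turn from the pose commanded when the call began, along the tool's axes at that moment; what a row does not reach only later rows make up. A row lasts 1/12 s, in which the tool goes at most 41.7 mm and 7.16 degrees, less where a joint would pass 70% of its speed; a pose out of reach is approached as far as the arm can. A call with a gripper value outside its range is refused whole. The fingers move at their own pace and stop on an object; "grip_force" is the grip in N (left out, the last holds). Time passes only in rows, so rows that repeat a pose let the fingers close. It gives the time, the measured TCP pose, the force, the opening and the grip force at its end, in the units of the state.
- env.state(): the state, without advancing time (a new reading comes with each control period).
- eyes.grab_frame(name): name is "side" or "top"; returns a dict with "image" (420x560x3 uint8, blue, green, red), "fovy" (degrees; the focal length in pixels is half the picture's height over the tangent of half this angle, whatever the lens; pixels are square), "cx", "cy" (the principal point, pixels), "D" ([k1, k2, p1, p2, k3] as OpenCV has them; the pictures are not rectified), "eye" and "attitude" of the camera in the world. Camera axes: x right, y up, looking along -z (the intrinsics and any distortion apply to the point x, -y, -z); pixel columns grow to the right and rows downward; lengths in mm; the calibration is good to about 2 mm. A picture is of the moment at which its call begins. There is no depth.
- env.job_done(): hands the job in; it is judged then, once.
The state is a dict: "time_s": time; "qpos": joint angles; "qvel": joint speeds; "effort": joint torques, N m; "ee_pos": TCP position; "ee_rot": TCP orientation; "force": force on the tool from outside, world axes, zero at the start; "torque": the same for the moment, N m; "gripper_width": finger opening in mm; "gripper_force": force on a finger pad.
Only numpy, scipy, OpenCV 4.12 (cv2) and the standard library are available. Lean on these libraries where they do the work, as an engineer would, in place of code of your own. Each camera call takes 0.05 s, during which the arm holds its last target. There are 200 camera calls.

## Working session

There is one attempt and no reset: what is moved stays moved. The work goes in short steps, Python scripts to look and compute and a tool call to move; the robot and the scene stay as the last step left them, time stands still between calls to the robot, and variables do not carry over. Pictures are saved under pics/ and viewed, at most 12 in all, crops included, and the job is handed in when it is done.

Besides the shell and the picture viewer there is one more tool, called after "Emit:" as name(argument=value, ...), one argument or row to a line, values as JSON. send_rows: Moves the arm, as the interface text tells. Its arguments: {"type":"object","properties":{"targets":{"type":"string"},"grip_force":{"type":"number"}},"required":["targets"]}

```bash
mkdir -p pics; ls
python3 - <<'E'
from workcell import env, eyes
import cv2
print(env.state())
for n in("side","top"):
    f=eyes.grab_frame(n); cv2.imwrite(f"pics/{n}0.png",f["image"]); f.pop("image"); print(n,f)
E
```

```text
pics
{'time_s': 0.0, 'qpos': array([ 7.53426825e+01,  1.83508534e+01,  8.97091809e+01,  1.08036510e-03,
        7.20427334e+01, -1.14774468e+00]), 'qvel': array([-0.0333144 , -0.14264208, -0.02413729, -0.03510372,  0.00064525,
        0.03709239]), 'effort': array([-3.55376460e-04, -4.12441957e+01, -2.31981432e+01,  7.27695459e-02,
        4.54218406e-02, -1.45207810e-04]), 'ee_pos': array([134.20300824, 558.5800654 , 213.10937578]), 'ee_rot': array([-1.79897273e+02, -3.08542820e-03,  1.66490090e+02]), 'force': array([ 0.75514072, -0.57825891, -0.52495245]), 'torque': array([-0.00244634, -0.02942165, -0.04192934]), 'gripper_force': 0.0, 'gripper_width': 90.91015823114147}
side {'fovy': 45.911823020432024, 'cx': 283.20905657402284, 'cy': 213.84285605164828, 'D': array([0.0432436, 0.       , 0.       , 0.       , 0.       ]), 'eye': array([ 510.78987283, 1024.37714903,  534.42563962]), 'attitude': array([  62.72488715,    1.29798891, -179.58091404])}
top {'fovy': 52.32983737227405, 'cx': 281.0383917854507, 'cy': 204.75613801269327, 'D': array([-0.08400254,  0.        ,  0.        ,  0.        ,  0.        ]), 'eye': array([ 401.76600233,   69.75826502, 1034.14188514]), 'attitude': array([  8.07683261,  -0.6313468 , -88.90315294])}
```

View pics/side0.png

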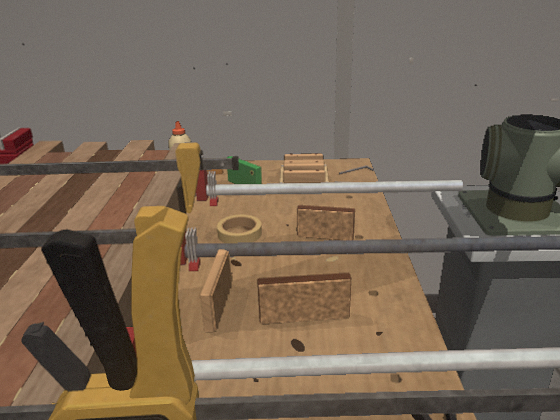

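View pics/top0.png

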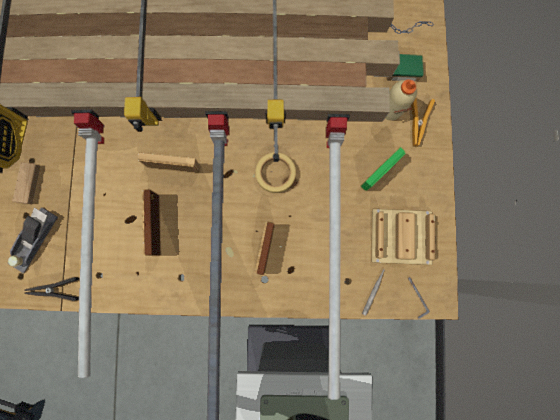

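```bash
cat > h.py <<'E'
import numpy as np, cv2
from scipy.spatial.transform import Rotation as Ro
from workcell import env, eyes
F=np.diag([1.,-1,-1])
def cam(f):
    R=Ro.from_euler('xyz',f["attitude"],degrees=True).as_matrix(); fl=210/np.tan(np.radians(f["fovy"]/2))
    return R@F, np.array([[fl,0,f["cx"]],[0,fl,f["cy"]],[0,0,1]]), np.array(f["D"]), np.array(f["eye"])
def proj(f,P):
    R,K,D,e=cam(f); Rv=R.T
    return cv2.projectPoints(np.float64(P).reshape(-1,1,3),cv2.Rodrigues(Rv)[0],-Rv@e,K,D)[0].reshape(-1,2)
def ray(f,uv):
    R,K,D,e=cam(f); n=cv2.undistortPoints(np.float64(uv).reshape(-1,1,2),K,D).reshape(-1,2)
    return e,np.c_[n,np.ones(len(n))]@R.T
def onz(f,uv,z):
    e,d=ray(f,uv); return e+d*((z-e[2])/d[:,2])[:,None]
def crop(f,x0,y0,x1,y1,s,name):
    cv2.imwrite(name,cv2.resize(f["image"][y0:y1,x0:x1],None,fx=s,fy=s,interpolation=cv2.INTER_CUBIC))
E
python3 - <<'E'
from h import *
s=eyes.grab_frame("side");t=eyes.grab_frame("top")
a=t["image"][140:280,120:290]; 
A=cv2.resize(a,(680,560),interpolation=cv2.INTER_CUBIC)
cv2.imwrite("pics/t1.png",A)
crop(s,190,140,370,335,3,"pics/s1.png")
crop(t,355,135,445,275,4,"pics/t2.png")
# bars: 2 pts each in top & side -> line as plane intersection
for tp,sp in (([(335,180),(335,330)],[(250,188),(440,185)]),([(217,180),(214,330)],[(230,248),(500,244)]),([(91,180),(84,330)],[(230,368),(500,358)])):
    e1,d1=ray(t,tp);e2,d2=ray(s,sp)
    n1=np.cross(*d1);n2=np.cross(*d2)
    for x in(250,400,550):
        M=np.array([n1,n2,[1,0,0]]);print(np.linalg.solve(M,[n1@e1,n2@e2,x]).round())
E
```

```text
[250. -67.  43.]
[400. -66.  43.]
[550. -65.  44.]
[250. 208.  42.]
[400. 210.  43.]
[550. 213.  45.]
[250. 508.  43.]
[400. 513.  41.]
[550. 517.  40.]
```

View pics/t1.png

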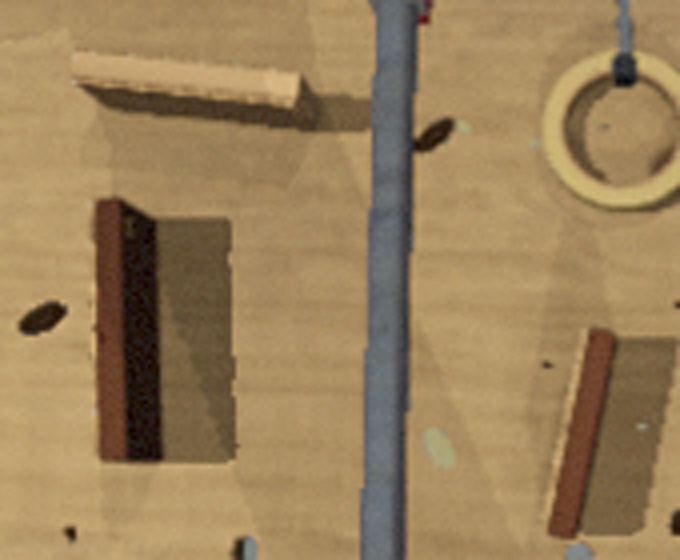

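View pics/s1.png

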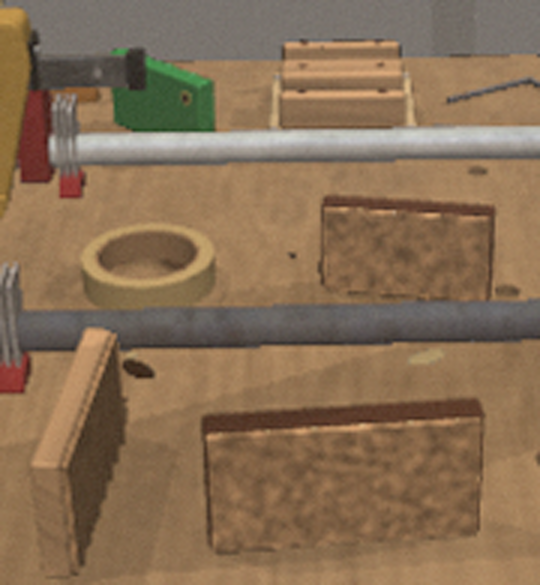

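View pics/t2.png

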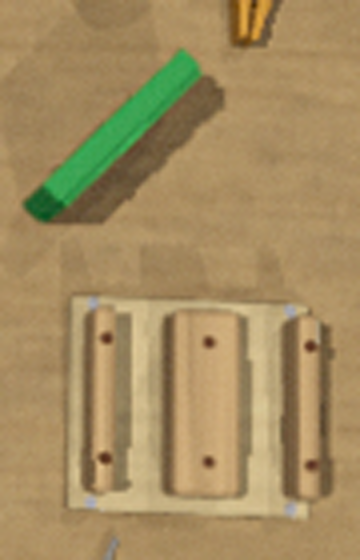

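```bash
cat > m.py <<'E'
from h import *
from scipy.optimize import least_squares
s=eyes.grab_frame("side");t=eyes.grab_frame("top")
up=lambda p,x0,y0,k:(np.array(p,float)+.5)/k-.5+[x0,y0]
T1=lambda p:up(p,120,140,4);T2=lambda p:up(p,355,135,4);S1=lambda p:up(p,190,140,3)
def box(L,W,z,p):
    x,y,a=p;c,sn=np.cos(a),np.sin(a)
    q=np.array([[L/2,W/2],[L/2,-W/2],[-L/2,-W/2],[-L/2,W/2]])
    return np.c_[q@np.array([[c,sn],[-sn,c]])+[x,y],[z]*4]
def fit(name,obs,p0):
    f=lambda p:np.concatenate([(proj(fr,box(L,W,z,p))[idx]-uv).ravel() for fr,L,W,z,idx,uv in obs])
    r=least_squares(f,p0); print(name,r.x[:2].round(1),np.degrees(r.x[2]).round(2),"res",r.fun.round(1)); return r.x
A=[0,1,2,3]
o=(t,150,20,80,A,T1([(97,200),(118,198),(127,462),(100,462)]))
# side view: image right = -x ; near edge = +y
fit("long top",[o],[400,300,0]); fit("long both",[o,(s,150,20,80,[0,3],S1([(204,433),(482,415)])),(s,150,20,0,[0,3],S1([(212,550),(478,533)]))],[400,300,0])
o=(t,120,20,70,A,T1([(592,329),(616,332),(576,537),(548,533)]))
fit("short top",[o],[350,80,-.2]); fit("short both",[o,(s,120,20,70,[0,3],S1([(323,207),(494,215)])),(s,120,20,70,[1,2],S1([(325,196),(494,205)]))],[350,80,-.2])
o=[(t,130,148,10,A,T2([(72,294),(312,306),(308,518),(68,508)])),(t,110,40,45,A,T2([(168,310),(243,310),(240,497),(166,497)]))]
fit("rack top",o,[380,-250,0]); fit("rack both",o+[(s,110,40,45,[0,3],S1([(283,72),(408,75)]))],[380,-250,0])
fit("pale",[(t,135,20,75,A,T1([(73,53),(300,74),(295,106),(72,80)]))],[560,300,1.5])
E
python3 m.py
```

```text
long top [492.1 362.7] 4.8 res [-1.7 -0.2  1.7 -0.2  1.  -0.1 -1.1  0.4]
long both [492.7 363.3] 4.85 res [-2.  -0.4  1.4 -0.5  0.8 -0.4 -1.3  0.2 -0.3 -0.9  1.2 -0.8 -0.8  0.2
  0.6 -0.2]
short top [440.8  95. ] -10.2 res [-1.2 -1.2  1.4 -0.2  0.8  1.  -1.   0.3]
short both [440.   96.2] -9.9 res [-1.9 -0.8  0.8  0.1  0.4  1.4 -1.4  0.7 -1.1 -1.1 -0.3 -0.3 -0.3 -1.6
  0.3 -1.3]
rack top [ 476.5 -232.6] -1.75 res [-0.4 -0.  -0.8  0.  -0.   0.4 -0.6  0.2  1.5 -0.7 -0.6  0.2 -0.3  0.3
  1.3 -0.4]
rack both [ 475.9 -232.5] -1.71 res [-0.5  0.2 -0.8  0.2 -0.   0.6 -0.6  0.5  1.4 -0.4 -0.7  0.4 -0.3  0.6
  1.3 -0.2 -1.   0.6 -1.4 -0.7]
pale [640.9 330.3] 5.27 res [ 22.8 -22.2 -25.4 -28.1 -22.3  20.5  24.7  27.7]
```

```bash
cat > g.py <<'E'
import sys; from h import *
def go(x,y,z,yaw):
    s=env.state(); R=Ro.from_euler('xyz',s["ee_rot"],degrees=True); G=Ro.from_euler('xyz',[180,0,yaw],degrees=True)
    print("t",s["time_s"],"pos",s["ee_pos"].round(1),s["ee_rot"].round(1),"w",round(s["gripper_width"],1),"shift",(R.inv().apply(np.array([x,y,z])-s["ee_pos"])/1000).round(4),"rot",(R.inv()*G).as_rotvec(degrees=True).round(2))
if __name__=="__main__": go(*map(float,sys.argv[1:]))
E
python3 g.py 492.5 365 150 184.85
```

```text
t 0.3 pos [134.3 559.  213.7] [-180.    -0.   166.5] w 91.3 shift [-0.3936 -0.1049  0.0637] rot [ -0.03  -0.   -18.36]
```

Emit:
send_rows(
  targets="-0.394 -0.105 0 0 0 -18.4 100;-0.394 -0.105 0.064 0 0 -18.4 100;-0.394 -0.105 0.064 0 0 -18.4 100;-0.394 -0.105 0.064 0 0 -18.4 100;-0.394 -0.105 0.064 0 0 -18.4 100;-0.394 -0.105 0.064 0 0 -18.4 100;-0.394 -0.105 0.064 0 0 -18.4 100;-0.394 -0.105 0.064 0 0 -18.4 100;-0.394 -0.105 0.064 0 0 -18.4 100;-0.394 -0.105 0.064 0 0 -18.4 100;-0.394 -0.105 0.064 0 0 -18.4 100;-0.394 -0.105 0.064 0 0 -18.4 100",
)

```text
time_s: 1.3
ee_pos: [494.4, 363.4, 149.0]
ee_rot: [-180.0, -0.1, -175.3]
force: [-0.5, 0.3, -0.3]
gripper_width: 91.1
gripper_force: 0.0
```

```bash
python3 g.py 492.5 365 50 184.85; python3 -c "
from h import *
crop(eyes.grab_frame('side'),190,150,370,345,3,'pics/s2.png')"
```

```text
t 1.3 pos [494.4 363.4 149. ] [-1.800e+02 -1.000e-01 -1.753e+02] w 91.1 shift [0.0016 0.0018 0.099 ] rot [-0.04 -0.07 -0.18]
```

View pics/s2.png

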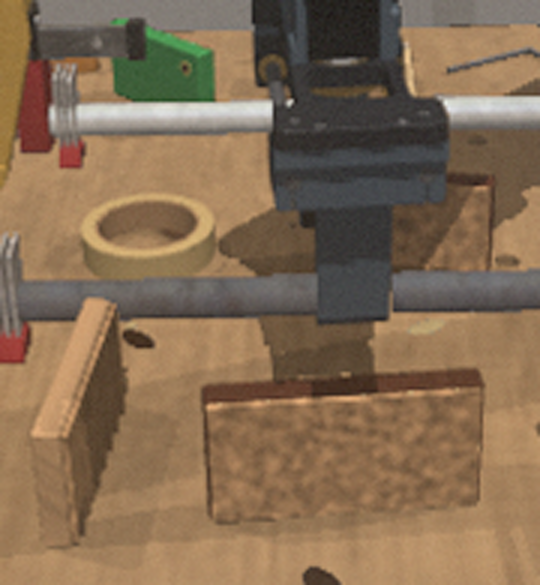

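The open gripper hangs over the long caul (finger tip at crop (352,320), caul's top edge at (205–482, 395)), well aligned; go down and grip.

Emit:
send_rows(
  targets="0.001 0.002 0.03 0 0 0 100;0.001 0.002 0.06 0 0 0 100;0.001 0.002 0.085 0 0 0 100;0.001 0.002 0.099 0 0 0 100;0.001 0.002 0.099 0 0 0 100;0.001 0.002 0.099 0 0 0 0;0.001 0.002 0.099 0 0 0 0;0.001 0.002 0.099 0 0 0 0;0.001 0.002 0.099 0 0 0 0;0.001 0.002 0.099 0 0 0 0;0.001 0.002 0.099 0 0 0 0;0.001 0.002 0.099 0 0 0 0",
  grip_force=25,
)

```text
time_s: 2.35
ee_pos: [491.9, 366.9, 51.4]
ee_rot: [180.0, 0.0, -175.1]
force: [0.2, 0.2, 0.1]
gripper_width: 47.3
gripper_force: 0.0
```

```bash
python3 g.py 492.5 365 185 184.85
```

```text
t 2.35 pos [491.9 366.9  51.4] [ 180.     0.  -175.1] w 47.3 shift [-0.0005 -0.0019 -0.1336] rot [0.02 0.03 0.03]
```

Still closing; give it more time.

Emit:
send_rows(
  targets="0 0 0 0 0 0 0;0 0 0 0 0 0 0;0 0 0 0 0 0 0;0 0 0 0 0 0 0;0 0 0 0 0 0 0;0 0 0 0 0 0 0;0 0 0 0 0 0 0;0 0 0 0 0 0 0;0 0 0 0 0 0 0;0 0 0 0 0 0 0",
)

```text
time_s: 3.18
ee_pos: [491.7, 366.8, 50.9]
ee_rot: [-180.0, -0.0, -175.1]
force: [0.3, -0.2, -0.6]
gripper_width: 19.8
gripper_force: 25.0
```

Emit:
send_rows(
  targets="0 0 -0.01 0 0 0 0;0 0 -0.03 0 0 0 0;0 0 -0.05 0 0 0 0;0 0 -0.08 0 0 0 0;0 0 -0.11 0 0 0 0;0 0 -0.13 0 0 0 0;0 0 -0.135 0 0 0 0;0 0 -0.135 0 0 0 0",
)

```text
time_s: 3.85
ee_pos: [492.3, 367.4, 187.9]
ee_rot: [179.9, 0.2, -175.1]
force: [-0.8, 0.2, -1.5]
gripper_width: 19.7
gripper_force: 25.0
```

```bash
python3 g.py 475 -269.5 185 178.3; python3 -c "
from h import *
cv2.imwrite('pics/s3.png',eyes.grab_frame('side')['image'])"
```

```text
t 3.85 pos [492.3 367.4 187.9] [ 179.9    0.2 -175.1] w 19.7 shift [ 0.0715 -0.6331  0.0014] rot [0.13 0.17 6.59]
```

View pics/s3.png

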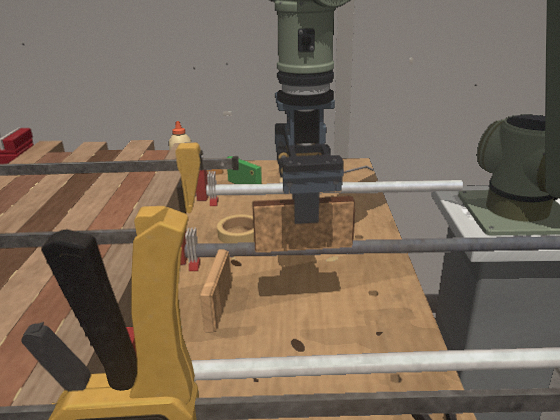

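The long caul hangs level in the gripper (cols 253–354, rows 200–250), the finger near its middle. Carry it over the rack.

Emit:
send_rows(
  targets="0.001 -0.01 0 0 0 0 0;0.003 -0.03 0 0 0 0.3 0;0.007 -0.06 0 0 0 0.6 0;0.011 -0.095 0 0 0 1 0;0.015 -0.13 0 0 0 1.4 0;0.019 -0.165 0 0 0 1.8 0;0.023 -0.2 0 0 0 2.1 0;0.027 -0.235 0 0 0 2.4 0;0.03 -0.27 0 0 0 2.8 0;0.034 -0.305 0 0 0 3.2 0;0.038 -0.335 0 0 0 3.5 0;0.04 -0.35 0 0 0 3.6 0",
)

```text
time_s: 4.9
ee_pos: [479.4, 11.1, 184.0]
ee_rot: [-179.9, -0.3, -178.9]
force: [-0.2, 0.1, -2.4]
gripper_width: 20.1
gripper_force: 25.0
```

```bash
python3 g.py 475 -269.5 185 178.3
```

```text
t 4.9 pos [479.4  11.1 184. ] [-179.9   -0.3 -178.9] w 20.1 shift [ 0.01   -0.2804 -0.0005] rot [-0.1  -0.27  2.84]
```

Emit:
send_rows(
  targets="0.001 -0.01 0 0 0 0.3 0;0.002 -0.03 0 0 0 0.6 0;0.003 -0.06 0 0 0 0.9 0;0.004 -0.095 0 0 0 1.2 0;0.005 -0.13 0 0 0 1.6 0;0.006 -0.165 0 0 0 1.9 0;0.007 -0.2 0 0 0 2.2 0;0.008 -0.235 0 0 0 2.5 0;0.009 -0.26 0 0 0 2.7 0;0.01 -0.275 0 0 0 2.8 0;0.01 -0.28 0 0 0 2.8 0;0.01 -0.28 0 0 0 2.8 0",
)

```text
time_s: 5.9
ee_pos: [477.6, -265.4, 185.0]
ee_rot: [179.9, -0.1, 178.4]
force: [0.2, -0.1, -2.6]
gripper_width: 19.8
gripper_force: 25.0
```

Emit:
send_rows(
  targets="0 0 0.02 0 0 0 0;0 0 0.04 0 0 0 0;0 0 0.055 0 0 0 0;0 0 0.06 0 0 0 0;0 0 0.06 0 0 0 0",
)

```text
time_s: 6.32
ee_pos: [477.2, -263.3, 124.6]
ee_rot: [179.9, -0.2, 178.6]
force: [-0.6, 0.3, -2.1]
gripper_width: 20.0
gripper_force: 25.0
```

```bash
python3 g.py 475 -269.5 60 178.3; python3 -c "
from h import *
t=eyes.grab_frame('top');s=eyes.grab_frame('side')
a=cv2.resize(t['image'][190:290,350:460],None,fx=5,fy=5,interpolation=2)
b=cv2.resize(s['image'][100:200,250:360],None,fx=2.2,fy=5*.44,interpolation=2)
c=np.zeros((500,800,3),np.uint8);c[:,:550]=a;c[:220,552:552+242]=b;cv2.imwrite('pics/c4.png',c)"
```

```text
t 6.3167 pos [ 477.2 -263.3  124.6] [179.9  -0.2 178.6] w 20.0 shift [ 0.0019 -0.0064  0.0646] rot [ 0.14 -0.18  0.29]
```

View pics/c4.png

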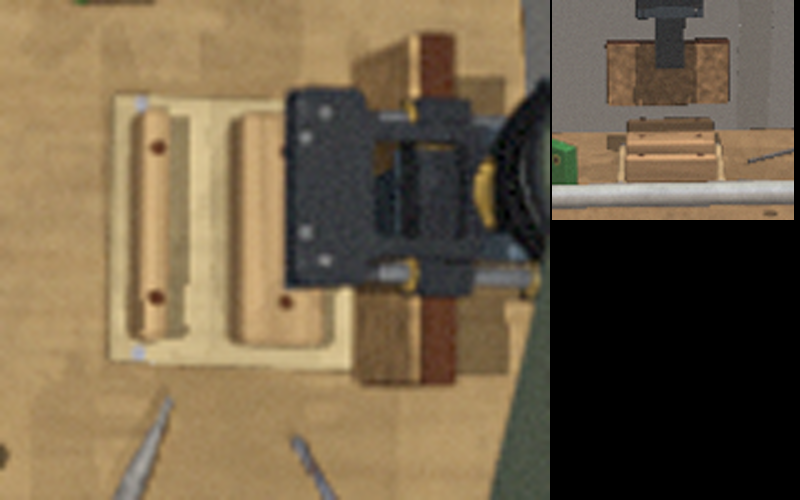

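The caul hangs over the right-hand slot, top face brown with its cork strip at crop cols 413–456, rows 35–383. Check its position numerically.

```bash
python3 - <<'E'
from h import *
t=eyes.grab_frame("top")
p=(np.array([(412,37),(456,35),(456,384),(414,384)])+.5)/5-.5+[350,190]
q=onz(t,p,154.6);print(q.round(1),q.mean(0))
E
python3 g.py 475 -269.5 90 178.3
```

```text
[[ 549.9 -256.4  154.6]
 [ 551.2 -275.6  154.6]
 [ 404.5 -271.2  154.6]
 [ 404.4 -253.3  154.6]] [ 477.50961009 -264.1520652   154.6       ]
t 6.4667 pos [ 478.9 -265.1  127. ] [-1.800e+02  1.000e-01  1.785e+02] w 19.8 shift [ 0.0038 -0.0045  0.037 ] rot [-0.04  0.1   0.24]
```

Emit:
send_rows(
  targets="0.003 -0.005 0.01 0 0 0.2 0;0.003 -0.005 0.025 0 0 0.2 0;0.003 -0.005 0.025 0 0 0.2 0;0.003 -0.005 0.025 0 0 0.2 0",
)

```text
time_s: 6.8
ee_pos: [474.3, -270.3, 100.5]
ee_rot: [180.0, -0.1, 178.3]
force: [-0.6, -0.3, -2.6]
gripper_width: 20.0
gripper_force: 25.0
```

```bash
python3 g.py 475 -269.5 62 178.3;python3 g.py 475 -269.5 62 178.3; python3 -c "
from h import *
for i in range(5): eyes.grab_frame('top');print(env.state()['ee_pos'].round(1))"
```

```text
t 6.8 pos [ 474.3 -270.3  100.5] [ 1.800e+02 -1.000e-01  1.783e+02] w 20.0 shift [-0.0007  0.0008  0.0385] rot [ 0.05 -0.07 -0.03]
t 6.8 pos [ 474.3 -270.3  100.5] [ 1.800e+02 -1.000e-01  1.783e+02] w 20.0 shift [-0.0007  0.0008  0.0385] rot [ 0.05 -0.07 -0.03]
[ 474.9 -270.6  101.1]
[ 475.3 -270.7  101.5]
[ 475.4 -270.7  101.7]
[ 475.4 -270.7  101.7]
[ 475.4 -270.6  101.6]
```

Emit:
send_rows(
  targets="0 0.001 0.008 0 0 0 0;0 0.001 0.016 0 0 0 0;0 0.001 0.024 0 0 0 0;0 0.001 0.032 0 0 0 0;0 0.001 0.038 0 0 0 0;0 0.001 0.039 0 0 0 0;0 0.001 0.039 0 0 0 0;0 0.001 0.039 0 0 0 0",
)

```text
time_s: 7.72
ee_pos: [475.0, -269.3, 61.8]
ee_rot: [180.0, -0.0, 178.3]
force: [-0.1, -0.5, -2.3]
gripper_width: 20.2
gripper_force: 25.0
```

Emit:
send_rows(
  targets="0 0 0.001 0 0 0 0;0 0 0.0015 0 0 0 0;0 0 0.0015 0 0 0 0",
)

```text
time_s: 7.97
ee_pos: [475.2, -269.4, 60.8]
ee_rot: [-180.0, 0.0, 178.3]
force: [0.8, 0.8, 0.3]
gripper_width: 20.0
gripper_force: 25.0
```

Weight has come off: it is on the floor. Release, then rise.

Emit:
send_rows(
  targets="0 0 0 0 0 0 45;0 0 0 0 0 0 45;0 0 0 0 0 0 45;0 0 0 0 0 0 45;0 0 0 0 0 0 45;0 0 0 0 0 0 45;0 0 -0.02 0 0 0 45;0 0 -0.05 0 0 0 45;0 0 -0.09 0 0 0 45;0 0 -0.12 0 0 0 45;0 0 -0.12 0 0 0 90;0 0 -0.12 0 0 0 90",
)

```text
time_s: 8.97
ee_pos: [475.8, -269.9, 182.4]
ee_rot: [-179.9, 0.2, 178.3]
force: [-0.4, 0.4, -1.0]
gripper_width: 51.7
gripper_force: 0.0
```

```bash
python3 g.py 440 98 180 170; python3 g.py 440 98 130 170
```

```text
t 8.9667 pos [ 475.8 -269.9  182.4] [-179.9    0.2  178.3] w 51.7 shift [0.0468 0.3666 0.0014] rot [-0.11  0.24  8.29]
t 8.9667 pos [ 475.8 -269.9  182.4] [-179.9    0.2  178.3] w 51.7 shift [0.047  0.3668 0.0514] rot [-0.11  0.24  8.29]
```

Emit:
send_rows(
  targets="0.047 0.367 0 0 0 8.3 90;0.047 0.367 0 0 0 8.3 90;0.047 0.367 0 0 0 8.3 90;0.047 0.367 0 0 0 8.3 90;0.047 0.367 0 0 0 8.3 90;0.047 0.367 0 0 0 8.3 90;0.047 0.367 0 0 0 8.3 90;0.047 0.367 0.02 0 0 8.3 90;0.047 0.367 0.05 0 0 8.3 90;0.047 0.367 0.05 0 0 8.3 90;0.047 0.367 0.05 0 0 8.3 90;0.047 0.367 0.05 0 0 8.3 90",
)

```text
time_s: 9.97
ee_pos: [437.8, 98.9, 129.1]
ee_rot: [-179.9, -0.2, 170.1]
force: [0.8, -1.0, 0.9]
gripper_width: 82.4
gripper_force: 0.0
```

```bash
python3 -c "
from h import *
t=eyes.grab_frame('top');s=eyes.grab_frame('side')
a=cv2.resize(t['image'][190:290,240:450],None,fx=3.8,fy=3.8,interpolation=2)
b=cv2.resize(s['image'][140:250,230:390],None,fx=1.9,fy=1.9,interpolation=2)
c=np.zeros((600,800,3),np.uint8);c[:380,:798]=a;c[385:385+209,:304]=b;cv2.imwrite('pics/c5.png',c)"; python3 g.py 440 98 40 170
```

```text
t 10.0667 pos [439.3  98.1 130.6] [-180.     0.   169.9] w 82.0 shift [-0.0007  0.      0.0906] rot [-0.01  0.02 -0.05]
```

View pics/c5.png

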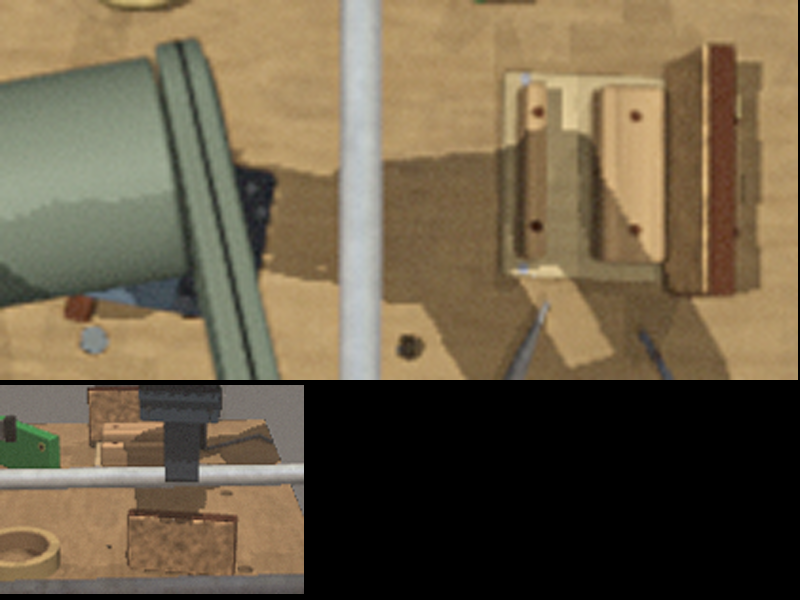

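The long caul stands upright in its slot (crop cols 702–735, rows 45–293), and the gripper hangs over the short caul (crop 128–237, row 515). Descend and grip.

Emit:
send_rows(
  targets="-0.001 0 0.03 0 0 0 90;-0.001 0 0.06 0 0 0 90;-0.001 0 0.08 0 0 0 90;-0.001 0 0.088 0 0 0 90;-0.001 0 0.088 0 0 0 0;-0.001 0 0.088 0 0 0 0;-0.001 0 0.088 0 0 0 0;-0.001 0 0.088 0 0 0 0;-0.001 0 0.088 0 0 0 0;-0.001 0 0.088 0 0 0 0;-0.001 0 0.088 0 0 0 0;-0.001 0 0.088 0 0 0 0",
)

```text
time_s: 11.07
ee_pos: [440.0, 98.8, 42.7]
ee_rot: [180.0, 0.0, 170.0]
force: [-1.0, -0.4, -0.8]
gripper_width: 31.5
gripper_force: 0.0
```

Emit:
send_rows(
  targets="0 0 0 0 0 0 0;0 0 0 0 0 0 0;0 0 0 0 0 0 0;0 0 0 0 0 0 0;0 0 0 0 0 0 0;0 0 0 0 0 0 0;0 0 0 0 0 0 0;0 0 0 0 0 0 0;0 0 0 0 0 0 0;0 0 0 0 0 0 0",
)

```text
time_s: 11.9
ee_pos: [439.9, 98.8, 42.4]
ee_rot: [180.0, -0.0, 170.0]
force: [-1.5, 0.6, 0.7]
gripper_width: 19.4
gripper_force: 25.0
```

Emit:
send_rows(
  targets="0 0 -0.01 0 0 0 0;0 0 -0.03 0 0 0 0;0 0 -0.05 0 0 0 0;0 0 -0.08 0 0 0 0;0 0 -0.11 0 0 0 0;0 0 -0.135 0 0 0 0;0 0 -0.14 0 0 0 0;0 0 -0.14 0 0 0 0",
)

```text
time_s: 12.57
ee_pos: [440.8, 98.8, 183.7]
ee_rot: [179.9, 0.2, 170.0]
force: [0.3, -0.9, -1.1]
gripper_width: 20.2
gripper_force: 25.0
```

```bash
python3 g.py 477 -195.5 180 178.3
```

```text
t 12.5667 pos [440.8  98.8 183.7] [179.9   0.2 170. ] w 20.2 shift [-0.0868 -0.2835  0.0037] rot [ 0.06  0.21 -8.31]
```

Emit:
send_rows(
  targets="-0.003 -0.01 0 0 0 -0.3 0;-0.009 -0.03 0 0 0 -1 0;-0.018 -0.06 0 0 0 -2 0;-0.028 -0.092 0 0 0 -3 0;-0.039 -0.127 0 0 0 -4 0;-0.05 -0.162 0 0 0 -5 0;-0.061 -0.197 0 0 0 -6 0;-0.071 -0.23 0 0 0 -7 0;-0.079 -0.258 0 0 0 -7.8 0;-0.084 -0.275 0 0 0 -8.2 0;-0.087 -0.283 0 0 0 -8.3 0;-0.087 -0.283 0 0 0 -8.3 0",
)

```text
time_s: 13.57
ee_pos: [475.6, -196.1, 180.4]
ee_rot: [179.9, -0.2, 178.2]
force: [-0.1, 0.8, -1.5]
gripper_width: 19.5
gripper_force: 25.0
```

Emit:
send_rows(
  targets="0 0 0.02 0 0 0 0;0 0 0.045 0 0 0 0;0 0 0.07 0 0 0 0;0 0 0.08 0 0 0 0;0 0 0.08 0 0 0 0;0 0 0.08 0 0 0 0;0 0 0.08 0 0 0 0",
)

```text
time_s: 14.15
ee_pos: [477.3, -194.9, 103.6]
ee_rot: [-180.0, 0.1, 178.3]
force: [-0.4, -0.3, -0.5]
gripper_width: 19.9
gripper_force: 25.0
```

```bash
python3 -c "
from h import *
t=eyes.grab_frame('top')
for i in range(3): eyes.grab_frame('top')
cv2.imwrite('pics/c6.png',cv2.resize(t['image'][190:290,350:460],None,fx=5,fy=5,interpolation=2))
"; python3 g.py 477 -195.5 54 178.3
```

```text
t 14.35 pos [ 477.  -195.3  103.5] [-1.800e+02  1.000e-01  1.783e+02] w 20.1 shift [ 0.0001 -0.0002  0.0495] rot [-0.04  0.12 -0.01]
```

View pics/c6.png

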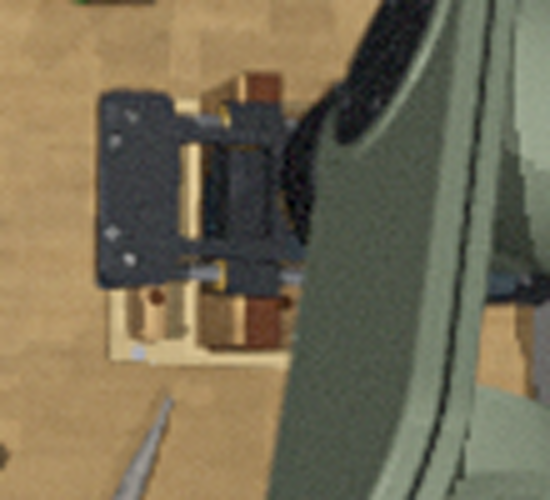

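The short caul hangs over the left slot (brown top at crop cols 240–281, rows 73–348). Lower it.

Emit:
send_rows(
  targets="0 0 0.01 0 0 0 0;0 0 0.02 0 0 0 0;0 0 0.03 0 0 0 0;0 0 0.038 0 0 0 0;0 0 0.045 0 0 0 0;0 0 0.049 0 0 0 0;0 0 0.0495 0 0 0 0;0 0 0.0495 0 0 0 0;0 0 0.0495 0 0 0 0",
)

```text
time_s: 15.1
ee_pos: [476.5, -195.1, 52.8]
ee_rot: [180.0, 0.0, 178.3]
force: [0.4, -0.1, -1.5]
gripper_width: 20.1
gripper_force: 25.0
```

Emit:
send_rows(
  targets="0 0 0.001 0 0 0 0;0 0 0.0015 0 0 0 0;0 0 0.0015 0 0 0 0",
)

```text
time_s: 15.35
ee_pos: [476.8, -195.2, 52.3]
ee_rot: [-180.0, 0.1, 178.3]
force: [-0.7, 1.2, 4.9]
gripper_width: 19.4
gripper_force: 25.0
```

On the floor (+5 N). Release, rise, and step back.

Emit:
send_rows(
  targets="0 0 0 0 0 0 40;0 0 0 0 0 0 40;0 0 0 0 0 0 40;0 0 0 0 0 0 40;0 0 0 0 0 0 40;0 0 0 0 0 0 40;0 0 -0.02 0 0 0 40;0 0 -0.05 0 0 0 40;0 0 -0.09 0 0 0 40;0 0 -0.12 0 0 0 40;0 0 -0.12 0 0 0 40;0 0 -0.12 0 0 0 40",
)

```text
time_s: 16.35
ee_pos: [477.4, -195.5, 173.2]
ee_rot: [-179.9, 0.2, 178.3]
force: [-0.5, 0.0, -0.7]
gripper_width: 36.5
gripper_force: 0.0
```

Emit:
send_rows(
  targets="0 0.3 0 0 0 0 40;0 0.3 0 0 0 0 40;0 0.3 0 0 0 0 40;0 0.3 0 0 0 0 40;0 0.3 0 0 0 0 40;0 0.3 0 0 0 0 40;0 0.3 0 0 0 0 40;0 0.3 0 0 0 0 40;0 0.3 0 0 0 0 40;0 0.3 0 0 0 0 40;0 0.3 0 0 0 0 40",
)

```text
time_s: 17.27
ee_pos: [484.8, 103.4, 170.6]
ee_rot: [-179.9, -0.1, 178.2]
force: [0.2, 0.5, -0.0]
gripper_width: 36.4
gripper_force: 0.0
```

```bash
python3 -c "
from h import *
t=eyes.grab_frame('top')
cv2.imwrite('pics/c7.png',cv2.resize(t['image'][180:290,350:460],None,fx=5,fy=5,interpolation=2))
"
```

```text
(no output)
```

View pics/c7.png

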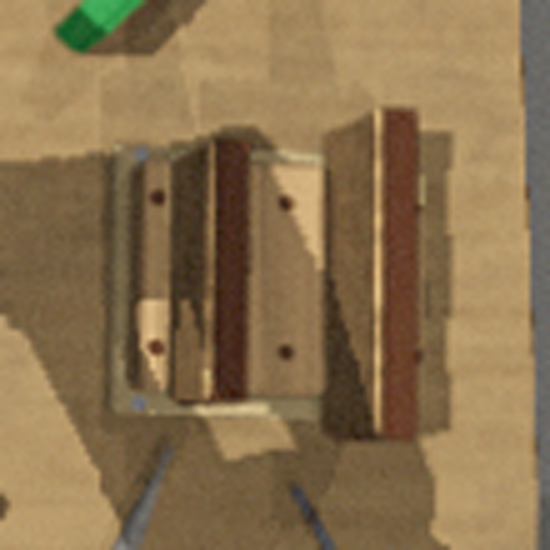

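Both cauls stand in their slots: short top at crop cols 207–250, rows 140–400; long top at cols 373–418, rows 107–438.

Run:
```python
from h import *
t=eyes.grab_frame("top")
for p,z in(([(375,108),(418,107),(415,438),(373,438)],90),([(209,141),(250,140),(247,400),(206,400)],80)):
    q=onz(t,(np.array(p)+.5)/5-.5+[350,180],z).mean(0)-[476,-232.5,0]
    print((Ro.from_euler('z',1.7,degrees=True).apply(q)).round(1))
print(env.job_done())
```

```text
[  2.1 -37.9  90. ]
[ 0.3 35.7 80. ]
the job is handed in; nothing more can be done
None
```

Both dark cauls stand upright in the rack, the long one in the −y slot and the short one in the +y slot. Each measured within about 2 mm of centre before I handed the job in. I did not move the pale caul, though I took no separate measurement of it at the end.

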